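# Tare the scale, then bring the dredger to the front of the seasoning carousel and hold it

### The arm

A 6-joint arm with a two-finger parallel gripper is mounted at the origin on the work surface. World frame = base frame: x ahead of the robot, y to its left, z up, the work surface at z = 0. Lengths are in m, angles in rad, forces in N, time in s.
With the tool pointing down it reaches from about 0.4 to 0.925 m from the base axis. Payload 12.5 kg.
Tool frame: the origin (TCP) lies at the very end of the fingers, on their centre line; the grasp point (between the pads) lies bot.hold_point_z behind it (bot.hold_point_z is the distance from the TCP to the grasp point, in m); z points along the fingers, x is the direction in which the jaws open and shut, and the axes are right-handed (so a half turn about z gives the same grasp; the last joint's range is limited). The gripper opens to 95 mm and grips with 3 to 60 N. Pads are 20 mm wide; open, the fingers measure 119 mm over their backs; the gripper's body (75 mm by 180 mm) begins 59 mm behind the grasp point.
Start: joints at [-1.215, 0.491, 1.559, -0, 1.092, -0.106], TCP at [0.279, -0.56, 0.194] pointing down, gripper open.
Joint ranges: [-3.1, 3.1], [-0.84, 2.19], [0.05, 2.79], [-1.13, 4.28], [0.06, 2.93], [-2.69, 2.69]. Speed limits (rad/s): [2.22, 2.22, 2.79, 3.14, 3.14, 3.14].

### API

Orientations are given as a 3x3 rotation matrix whose columns are the frame's x, y, z axes.
In Python, from rig import status, cams, ticket, bot gives the robot as it stands. The module is installed in compiled form; this text tells all that it offers.
- The arm moves only by the shell command python3 -m crank 'ROWS' [OPENING] [FORCE]. ROWS is JSON, a list of rows, each a list of 2 entries, a list of its own where there are three numbers: the shift along the tool's x, y, z in mm, then the turn about the tool's z in rad. In form: [[[tx, ty, tz], roll], ...]. A call has 1 to 8 rows; each row shifts and turns the commanded pose from where the row before left it, along the tool's axes as they then stand; what a row does not reach is not made up. A row lasts 1/8 s, in which the tool goes at most 62.5 mm and 10.7 degrees, less where a joint would pass 70% of its speed; a pose out of reach is approached as far as the arm can. A call is refused whole if a number of a shift passes 62.5 or a number of a turn 0.188, either way. A call with a gripper value outside its range is refused whole. OPENING is the closure, from 0 (fully open) to 1 (shut), set as the call begins (- or left out, the last holds). The fingers move at their own pace and stop on an object; FORCE is the grip in N (left out, the last holds). Time passes only in rows, so rows that do not move let the fingers close. It gives the time, the measured TCP pose, the force and the opening at its end, in the units of the state.
- status.state(): the state, without advancing time (a new reading comes with each control period).
- cams.grab_frame(name): name is "side" or "top"; returns a dict with "pixels" (420x560x3 uint8, red, green, blue), "K" (3x3 intrinsics, pixels), "dist_coeffs" ([k1, k2, p1, p2, k3] as OpenCV has them; the pictures are not rectified), "rvec" (rotation vector, rad) and "tvec" (3), from world to camera coordinates, as OpenCV has them. Camera axes: x right, y down, z forward; pixel columns grow to the right and rows downward; lengths in m; the calibration is good to about 2 mm. A picture is of the moment at which its call begins. There is no depth.
- ticket.hand_in(): hands the job in, once; it reports no verdict.
The state is a dict: "time": time; "joints": joint angles; "joint_vel": joint speeds; "joint_efforts": joint torques, N m; "tcp_pos": TCP position; "orientation": TCP orientation; "ft_force": force on the tool from outside, world axes, zero at the start; "torque": the same for the moment, N m; "gripper_width": finger opening in m.
Only numpy, scipy, OpenCV 4.12 (cv2) and the standard library are available. Lean on these libraries where they do the work, as an engineer would, in place of code of your own. Each camera call takes 0.05 s, during which the arm holds its last target.

### The job

Get the counter ready for weighing out seasoning: press the scale's round on key at the left end of its key row and let it up, then its wide tare key at the right end, pressing none of the keys between. Then turn the seasoning carousel until the shaker with the side handle stands squarely at the front, behind the middle of the spill ledge, and finish still gripping the carousel by its centre handle, holding it motionless there so that a workmate can lift that shaker out. Keep all shakers and jars standing in their wells and leave the bowl, the portion cup, the spool of twine and the honing steel where they are.

Things in the scene. Friction and masses are not known exactly. Their poses are not given: they have to be found in the camera images.
- carousel: fixed base of the seasoning carousel: stainless disc 196 mm across with a flat spill ledge 170 mm wide (low rim) sticking out at its front, to 200 mm from the turning axis. Origin on the counter, on the vertical turning axis; x axis points from front to back, so the ledge lies along -x of this frame; yaw within 0.35 rad of facing the robot's side.
- turntable: stainless turntable, 250 mm across, with six wells 88 mm from its axis. Origin on the axis, 20 mm above the counter, z up. Turns freely both ways, no stops, little friction (0.02 N m): it coasts. The handled shaker's well lies along -x of this frame: it is at the front when this yaw equals that of carousel. Jar tops at most 140 mm above the counter.
- handle_grip (a point): middle of the steel T handle on the turntable's centre post, on the turning axis, 200 mm above the counter: a level bar 76 mm long along the turntable's y axis, 14 mm thick (along its x axis), 24 mm high; turns with the turntable; can be pinched across its thickness from above. Axes as turntable.
- dredger_mid (a point): centre of the steel shaker with the side handle, to be brought to the front: 57 mm across, 112 mm high, with a loop handle standing 33 mm out from its side, away from the turning axis (the other five have none). Point half-way up, 88 mm from the turning axis. Loose in its 20 mm deep well.
- shaker1_mid (a point): plain steel shaker without handle, 57 mm across, 95 mm high, loose in another well of the turntable; centre, half-way up. Stays there.
- shaker2_mid (a point): plain steel shaker without handle, 57 mm across, 95 mm high, loose in another well of the turntable; centre, half-way up. Stays there.
- shaker3_mid (a point): plain steel shaker without handle, 57 mm across, 95 mm high, loose in another well of the turntable; centre, half-way up. Stays there.
- jar1_mid (a point): clear jar with black screw lid, 56 mm across, 86 mm high, loose in another well of the turntable; centre, half-way up. Stays there.
- jar2_mid (a point): clear jar with black screw lid, 56 mm across, 86 mm high, loose in another well of the turntable; centre, half-way up. Stays there.
- scale: counter scale, fixed, 280 mm square: white housing, sloping key panel at its front (towards the robot), steel pan behind it 87 mm above the counter. Origin on the counter under its middle, x axis from front to back, yaw within 0.2 rad. Key row 119 mm in front of the origin, from left to right as the robot sees it: round on key, three square keys, wide tare key; 40 mm apart, the last 53 mm.
- on_key (a joint): travel of the round on key, m: 0 up, 0.005 fully down; springs back; about 4 N to push it fully down; pressed counts from 3.5 mm.
- on_key_top (a point): middle of the top of the round on key, 23 mm across, at the left (+y) end of the row, about 59 mm above the counter; the key stands 8 mm above the panel, which slopes 0.15 rad down to the front; it goes down square to the panel, and pressing straight down works too.
- tare_key (a joint): travel of the wide tare key, m: 0 up, 0.005 fully down; springs back; about 4 N to push it fully down; pressed counts from 3.5 mm.
- tare_key_top (a point): middle of the top of the wide tare key, 44 mm wide and 20 mm deep, at the right (-y) end of the row; about 59 mm above the counter.
- key_a (a joint): travel of the left of the three square keys (20 mm) between the on and tare keys, m; not to be pressed. It lies 40 mm to the right of the on key.
- key_b (a joint): travel of the middle of the three square keys (20 mm) between the on and tare keys, m; not to be pressed. It lies 80 mm to the right of the on key.
- key_c (a joint): travel of the right of the three square keys (20 mm) between the on and tare keys, m; not to be pressed. It lies 120 mm to the right of the on key.
- bowl_in (a point): steel mixing bowl, 156 mm across, 45 mm high, standing loose on the scale's pan (rim about 132 mm above the counter, its near edge about 75 to 100 mm behind the key row); point on its inner floor. Stays there.
- cup_in (a point): small steel portion cup, 50 mm across, 32 mm high, loose on the spill ledge; inner floor. Stays there.
- twine: spool of twine, 56 mm across, 70 mm high, standing between carousel and scale; origin under its middle. Bystander.
- honing_steel: honing steel, 310 mm long, lying between carousel and scale; origin under its middle. Bystander.
Not all that is in view belongs to the job. What is shaped like the part that bears shaker1_mid but blue or yellow is not meant.

How it is judged:
On the way, in this order (a step that is already met when the one before it is completed fails the run):
1. the on key is pressed down, no other key (value of joint on_key above 0.0035 m and value of joint tare_key below 0.0015 m), for 0.05 s.
2. the on key is up again and the tare key is pressed down (value of joint tare_key above 0.0035 m and value of joint on_key below 0.0015 m), for 0.05 s.
3. the handled shaker is at the front and the turntable is held still there (y of dredger_mid in the frame of carousel between -0.018 and 0.018 m and x of dredger_mid in the frame of carousel below -0.06 m and contact force between the fingers and turntable above 2 N and angular speed of turntable below 0.05 rad/s), for 0.3 s.
At the end, for the whole second after the job is handed in: Handled shaker at the front, within 18 mm sideways of the base's centre line; fingers press on the turntable (over 2 N), which is still (under 0.05 rad/s); all jars upright in their wells; keys up; bowl, cup, twine and honing steel within 30 mm of their starts (all of step 3 and angle between each of dredger_mid, shaker1_mid, shaker2_mid, shaker3_mid, jar1_mid, jar2_mid's own z axis and vertical below 0.2 rad and z of dredger_mid in the frame of turntable between 0.04 and 0.076 m and z of shaker1_mid in the frame of turntable between 0.04 and 0.076 m and z of shaker2_mid in the frame of turntable between 0.04 and 0.076 m and z of shaker3_mid in the frame of turntable between 0.04 and 0.076 m and z of jar1_mid in the frame of turntable between 0.04 and 0.076 m and z of jar2_mid in the frame of turntable between 0.04 and 0.076 m and value of joint each of on_key, tare_key, key_a, key_b, key_c below 0.0015 m and distance of each of bowl_in, cup_in, twine, honing_steel from where it was at the start of the episode below 0.03 m); the arm keeps its last pose, push and grip.
It fails at once if one of the three square keys between on and tare is pressed (over 2.5 mm) (value of joint any of key_a, key_b, key_c above 0.0025 m).
It fails at once if a shaker or jar is tipped or lifted out of its well (angle between any of dredger_mid, shaker1_mid, shaker2_mid, shaker3_mid, jar1_mid, jar2_mid's own z axis and vertical above 0.5 rad or z of any of dredger_mid, shaker1_mid, shaker2_mid, shaker3_mid, jar1_mid, jar2_mid in the frame of turntable above 0.095 m).
It fails at once if the bowl, the cup, the twine or the honing steel is pushed away (over 40 mm) (distance of any of bowl_in, cup_in, twine, honing_steel from where it was at the start of the episode above 0.04 m).
It also fails if it takes over 72 s, if anything falls off the work surface, if the arm or the gripper's body presses on something with over 40 N, if the wrist force passes 120 N, or if a joint passes its speed limit or range.

## Working session

There is one attempt and no reset: what is moved stays moved. The work goes in short steps, Python scripts to look and compute and a shell command to move; the robot and the scene stay as the last step left them, time stands still between calls to the robot, and variables do not carry over. Pictures are saved under pics/ and viewed, and the job is handed in when it is done.

```bash
mkdir -p pics; cat > h.py <<'E'
import numpy as np, cv2
from rig import status, cams, ticket, bot
def grab(n,save=None):
    f=cams.grab_frame(n)
    for k in("K","dist_coeffs","rvec","tvec"): f[k]=np.array(f[k],float)
    if save: cv2.imwrite(f"pics/{save}.png",cv2.cvtColor(np.array(f["pixels"]),cv2.COLOR_RGB2BGR))
    return f
def ray(f,uv):
    p=cv2.undistortPoints(np.array([[uv]],float),f["K"],f["dist_coeffs"])[0,0]
    R=cv2.Rodrigues(f["rvec"])[0]; c=-R.T@f["tvec"].ravel()
    return c,R.T@np.array([p[0],p[1],1])
def onz(f,uv,z):
    c,d=ray(f,uv); return c+d*(z-c[2])/d[2]
def tri(f1,u1,f2,u2):
    c1,d1=ray(f1,u1);c2,d2=ray(f2,u2)
    A=np.stack([d1,-d2],1);s=np.linalg.lstsq(A,c2-c1,rcond=None)[0]
    a=c1+s[0]*d1;b=c2+s[1]*d2
    return (a+b)/2,np.linalg.norm(a-b)
def proj(f,P):
    return cv2.projectPoints(np.array(P,float).reshape(-1,1,3),f["rvec"],f["tvec"],f["K"],f["dist_coeffs"])[0].reshape(-1,2)
def crop(f,name,x0,y0,x1,y1,s):
    im=cv2.cvtColor(np.array(f["pixels"]),cv2.COLOR_RGB2BGR)[y0:y1,x0:x1]
    cv2.imwrite(f"pics/{name}.png",cv2.resize(im,None,fx=s,fy=s,interpolation=cv2.INTER_CUBIC))
E
python3 - <<'E'
from h import *
np.set_printoptions(precision=4,suppress=True)
s=status.state();print(s["time"],s["tcp_pos"],s["orientation"],bot.hold_point_z,s["gripper_width"],s["ft_force"])
for n in("side","top"):
    f=grab(n,n+"0");print(n,ray(f,(280,210)))
E
```

```text
0.0 [ 0.2784 -0.5593  0.1938] [[ 0.4455 -0.8953 -0.0004]
 [-0.8953 -0.4455  0.001 ]
 [-0.0011 -0.0001 -1.    ]] 0.0188 0.09519119103501002 [0.318  0.5278 0.6281]
side (array([0.3096, 0.8897, 0.8237]), array([ 0.1646, -0.7821, -0.6011]))
top (array([0.3638, 0.0126, 1.2322]), array([ 0.1186, -0.0043, -0.993 ]))
```

View pics/side0.png

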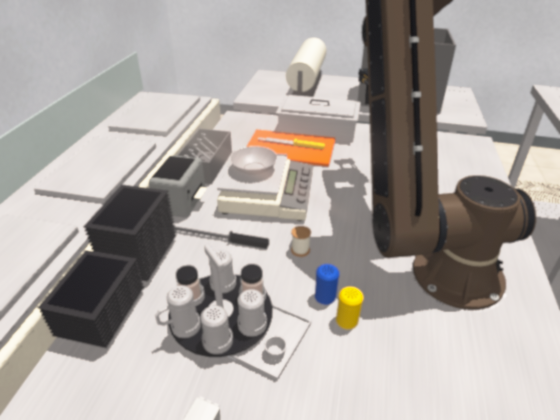

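View pics/top0.png

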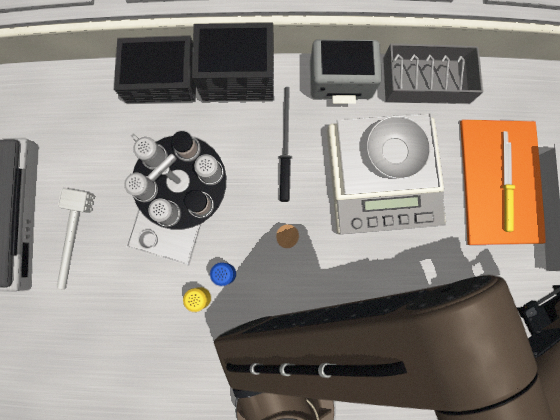

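The side view shows the scale around (265,190), the carousel around (220,310) and a handle loop at about (163,316). In the top view, the key row runs from (357,222) to (425,217). The carousel hub is near (178,180), and the shaker with a loop is at (146,148), on the far left. I'll enlarge both areas.

```bash
python3 - <<'E'
from h import *
f=grab("top"); g=grab("side")
crop(f,"t_car",110,120,240,270,4); crop(f,"t_key",325,180,455,245,6)
crop(g,"s_car",140,230,320,380,4)
E
```

```text
(no output)
```

View pics/t_car.png

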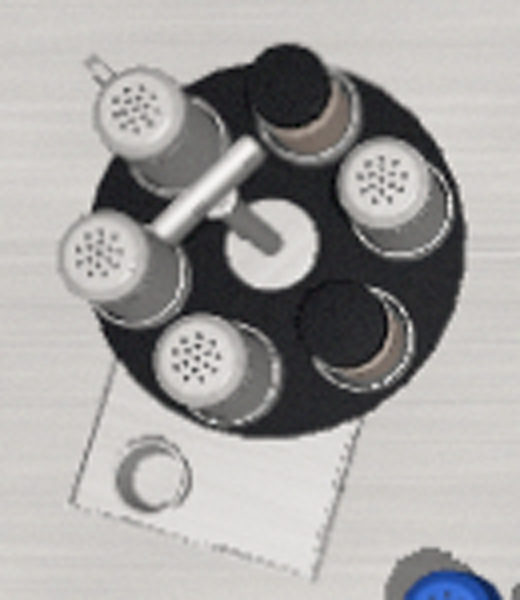

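View pics/t_key.png

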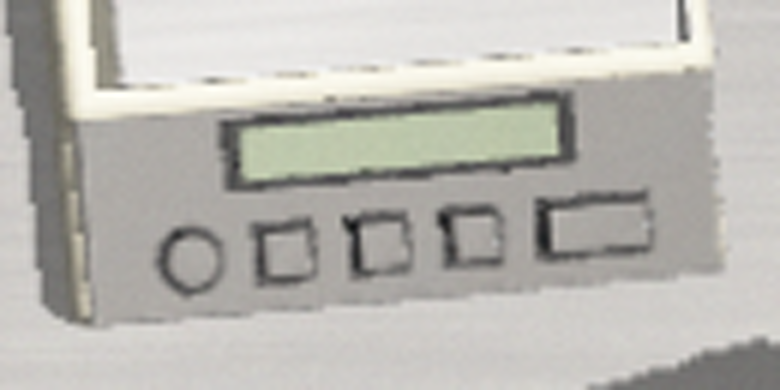

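View pics/s_car.png

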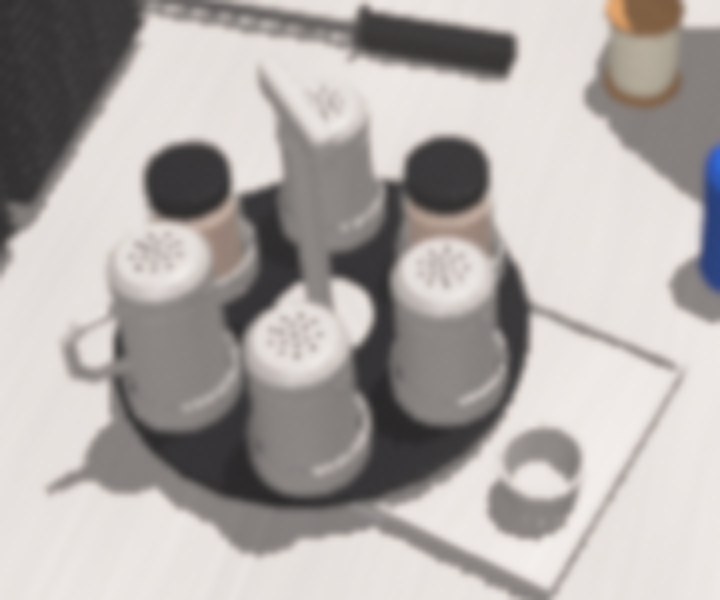

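```bash
python3 - <<'E'
from h import *
np.set_printoptions(precision=4,suppress=True)
f=grab("top"); g=grab("side")
T=lambda x,y:(110+(x+.5)/4-.5,120+(y+.5)/4-.5)
K=lambda x,y:(325+(x+.5)/6-.5,180+(y+.5)/6-.5)
S=lambda x,y:(140+(x+.5)/4-.5,230+(y+.5)/4-.5)
for n,p in dict(on=(190,262),a=(286,252),b=(382,245),c=(475,237),tare=(600,225)).items(): print(n,onz(f,K(*p),.059))
h1=onz(f,T(255,147),.212);h2=onz(f,T(166,235),.212);print("bar ends",h1,h2,(h1+h2)/2,np.linalg.norm(h1-h2))
d=onz(f,T(140,108),.134);print("dredger",d)
print("tri dredger",tri(f,T(140,108),g,S(158,250)))
lids=[onz(f,T(*p),z) for p,z in [((97,252),.117),((203,362),.117),((382,182),.117),((290,85),.108),((344,320),.108)]]
print(np.array(lids))
# disc
im=np.array(f["pixels"]).astype(int).max(2)
# disc edge pts in crop
E=[onz(f,T(*p),.03) for p in [(464,240),(455,165),(225,65),(250,435),(320,430),(400,385),(100,330),(440,320)]]
E=np.array(E)[:,:2]
A=np.c_[2*E,np.ones(len(E))];s=np.linalg.lstsq(A,(E**2).sum(1),rcond=None)[0]
print("disc c",s[:2],"r",np.sqrt(s[2]+s[0]**2+s[1]**2))
l=[onz(f,T(*p),.012) for p in [(72,503),(313,578),(362,418),(115,368)]];print("ledge",np.array(l))
print("ledge edge yaws",np.arctan2(*(l[0]-l[1])[[1,0]]),np.arctan2(*(l[2]-l[1])[[1,0]]), np.linalg.norm(l[0]-l[1]), (l[0]+l[1])/2)
print("bowl c",onz(f,(398,147),.132))
E
```

```text
on [ 0.4695 -0.1816  0.059 ]
a [ 0.4733 -0.2219  0.059 ]
b [ 0.4759 -0.2624  0.059 ]
c [ 0.4789 -0.302   0.059 ]
tare [ 0.4835 -0.3557  0.059 ]
bar ends [0.6066 0.243  0.212 ] [0.5576 0.2914 0.212 ] [0.5821 0.2672 0.212 ] 0.068862916346383
dredger [0.6501 0.3314 0.134 ]
tri dredger (array([0.6489, 0.3304, 0.1369]), np.float64(0.0008890786868344269))
[[0.5657 0.3596 0.117 ]
 [0.4986 0.2926 0.117 ]
 [0.6067 0.1867 0.117 ]
 [0.6699 0.2459 0.108 ]
 [0.5245 0.2097 0.108 ]]
disc c [0.5866 0.2711] r 0.12491244902226128
ledge [[0.4195 0.4039 0.012 ]
 [0.3714 0.2445 0.012 ]
 [0.4742 0.2139 0.012 ]
 [0.5076 0.3776 0.012 ]]
ledge edge yaws 1.2775906497262497 -0.2891783510229414 0.16651858242373285 [0.3954 0.3242 0.012 ]
bowl c [ 0.6453 -0.2761  0.132 ]
```

Three shakers have no side loop, at top view (134,183), (160,210) and (205,165). The one at (145,147) has a loop at (134,138), and the side view confirms it at (163,316), so that is the one to bring forward. The blue and yellow shakers stand off the carousel and don't count.

The carousel axis is at about (0.586, 0.271) with base yaw about -0.285. The dredger sits at bearing about 0.775 and has to turn about +2.08. Next I close the gripper, align it with the key row and travel to the on key.

```bash
cat > to.py <<'E'
import sys
from h import *
x,y,z=map(float,sys.argv[1:4]); s=status.state()
R=np.array(s["orientation"]);p=np.array(s["tcp_pos"])
th=np.arctan2(R[1,0],R[0,0])
print("t",s["time"],"tcp",p.round(4),"th",th.round(4),"F",np.round(s["ft_force"],2),"q",np.round(s["joints"],2),"w",round(s["gripper_width"],4))
print("shift mm",(R.T@(np.array([x,y,z])-p)*1000).round(1))
if len(sys.argv)>4: print("roll",round(th-float(sys.argv[4]),4))
E
python3 -m crank '[[[0,0,0],0.127],[[0,0,0],0.127],[[0,0,0],0.127],[[0,0,0],0]]' 1 20
python3 to.py 0.4695 -0.1816 0.10 -1.49
```

```text
time: 0.8
tcp_pos: [0.2785, -0.5595, 0.1943]
orientation: [[0.082, -0.997, -0.0], [-0.997, -0.082, 0.0], [-0.0, 0.0, -1.0]]
ft_force: [0.0, -0.2, -0.6]
gripper_width: 0.0602
t 0.8 tcp [ 0.2785 -0.5595  0.1943] th -1.4891 F [ 0.01 -0.16 -0.6 ] q [-1.21  0.49  1.56 -0.    1.09  0.27] w 0.0602
shift mm [-361.  -221.2   94.3]
roll 0.0009
```

```bash

python3 -m crank '[[[-20,-12,0],0],[[-45,-27,0],0],[[-55,-34,0],0],[[-55,-34,0],0],[[-55,-34,0],0],[[-55,-34,0],0],[[-45,-27,0],0],[[-31,-19,0],0]]'
python3 -m crank '[[[0,0,20],0],[[0,0,30],0],[[0,0,30],0],[[0,0,14],0],[[0,0,0],0]]'
python3 to.py 0.4695 -0.1816 0.10 -1.49
python3 - <<'E'
from h import *
f=grab("top"); g=grab("side")
crop(g,"s_on",230,120,350,240,5); crop(f,"t_on",320,160,460,260,5)
print(proj(g,[[.4695,-.1816,.059],[.4835,-.3557,.059],[.4695,-.1816,.10]]))
E
```

```text
time: 1.8
tcp_pos: [0.466, -0.1863, 0.1946]
orientation: [[0.085, -0.996, 0.0], [-0.996, -0.085, 0.0], [0.0, -0.0, -1.0]]
ft_force: [0.2, -0.7, 0.2]
gripper_width: 0.0006
time: 2.42
tcp_pos: [0.4654, -0.189, 0.1001]
orientation: [[0.082, -0.997, -0.001], [-0.997, -0.082, 0.001], [-0.001, 0.001, -1.0]]
ft_force: [0.4, 0.6, -0.3]
gripper_width: 0.0004
t 2.425 tcp [ 0.4654 -0.189   0.1001] th -1.4888 F [ 0.41  0.58 -0.27] q [-0.52  0.45  1.96 -0.    0.74  0.97] w 0.0004
shift mm [-7.  -4.7  0.1]
roll 0.0012
[[300.57310299 197.70637457]
 [305.17468981 168.79557059]
 [301.01438339 186.80331125]]
```

View pics/s_on.png

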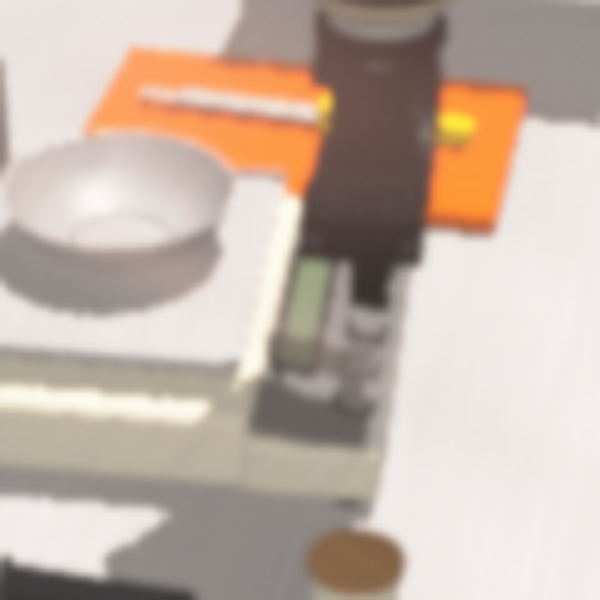

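View pics/t_on.png

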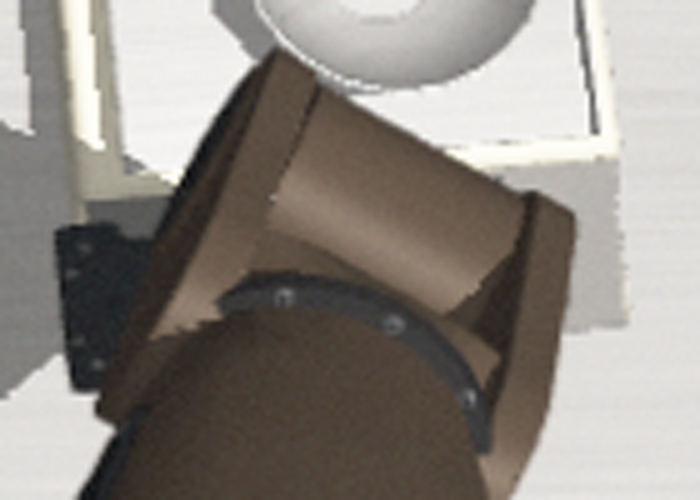

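The side crop shows the fingertip over the key row and the round key at crop (353,387), which matches the predicted projection. I shift onto it and press.

```bash

python3 -m crank '[[[-7,-5,0],0],[[0,0,18],0],[[0,0,18],0],[[0,0,0],0]]'
python3 to.py 0.4695 -0.1816 0.0535 -1.49
```

```text
time: 3.02
tcp_pos: [0.47, -0.1817, 0.0641]
orientation: [[0.081, -0.997, -0.001], [-0.997, -0.081, 0.0], [-0.001, 0.001, -1.0]]
ft_force: [0.1, 0.8, -0.2]
gripper_width: 0.0003
t 3.025 tcp [ 0.47   -0.1817  0.0641] th -1.4897 F [ 0.12  0.85 -0.2 ] q [-0.5   0.51  1.98 -0.    0.65  0.99] w 0.0003
shift mm [-0.2  0.5 10.6]
roll 0.0003
```

```bash

python3 -m crank '[[[0,0,4],0],[[0,0,2],0],[[0,0,0],0]]'
python3 -m crank '[[[0,0,2],0],[[0,0,1],0],[[0,0,0],0]]'
```

```text
time: 3.4
tcp_pos: [0.4702, -0.1822, 0.0586]
orientation: [[0.081, -0.997, 0.0], [-0.997, -0.081, -0.0], [0.0, -0.0, -1.0]]
ft_force: [-0.2, 0.7, -0.5]
gripper_width: 0.0003
time: 3.78
tcp_pos: [0.4701, -0.1822, 0.0553]
orientation: [[0.081, -0.997, -0.0], [-0.997, -0.081, 0.0], [-0.0, 0.0, -1.0]]
ft_force: [-0.6, 0.3, -0.2]
gripper_width: 0.0009
```

```bash

for i in 1; do python3 -m crank '[[[0,0,1],0],[[0,0,0],0]]'|grep -E "pos|force"; done
python3 -m crank '[[[0,0,1],0],[[0,0,0],0]]'|grep -E "pos|force"
python3 - <<'E'
from h import *
g=grab("side"); crop(g,"s_on2",260,150,340,230,8)
E
```

```text
tcp_pos: [0.4701, -0.1822, 0.0543]
ft_force: [-0.5, 0.2, 0.8]
tcp_pos: [0.4701, -0.1822, 0.0533]
ft_force: [0.4, 1.1, 0.6]
```

View pics/s_on2.png

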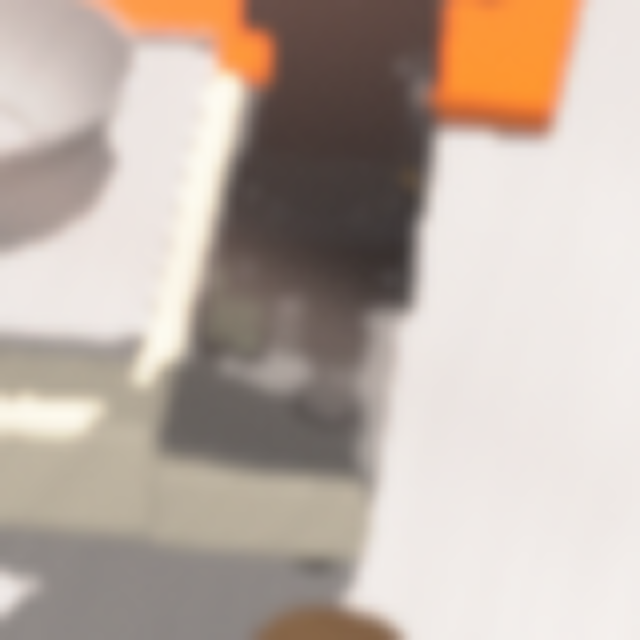

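The finger is on the round key at side view (300,198), and force is only starting to rise, so I continue.

```bash

python3 -m crank '[[[0,0,1],0],[[0,0,0],0]]'|grep -E "pos|force"
python3 -m crank '[[[0,0,1],0],[[0,0,0],0]]'|grep -E "pos|force"
```

```text
tcp_pos: [0.4701, -0.1822, 0.0523]
ft_force: [-0.2, -0.5, 0.4]
tcp_pos: [0.4701, -0.1822, 0.0513]
ft_force: [-0.1, 0.0, 1.0]
```

```bash

python3 -m crank '[[[0,0,1],0],[[0,0,0],0]]'|grep -E "pos|force"
python3 -m crank '[[[0,0,1],0],[[0,0,0],0]]'|grep -E "pos|force"
```

```text
tcp_pos: [0.4701, -0.1822, 0.0503]
ft_force: [-0.1, -0.1, 0.1]
tcp_pos: [0.4701, -0.1822, 0.0493]
ft_force: [0.6, -0.0, 0.0]
```

```bash
python3 - <<'E'
from h import *
im=cv2.imread("pics/side0.png")[155:220,270:330]
cv2.imwrite("pics/s0k.png",cv2.resize(im,None,fx=9,fy=9,interpolation=cv2.INTER_CUBIC))
g=grab("side"); crop(g,"s_on3",260,150,340,230,8)
print(proj(g,[[.4695,-.1816,.059],[.4733,-.2219,.059],[.4835,-.3557,.059]]))
E
```

```text
[[300.57310299 197.70637457]
 [301.5515849  190.4631152 ]
 [305.17468981 168.79557059]]
```

View pics/s0k.png

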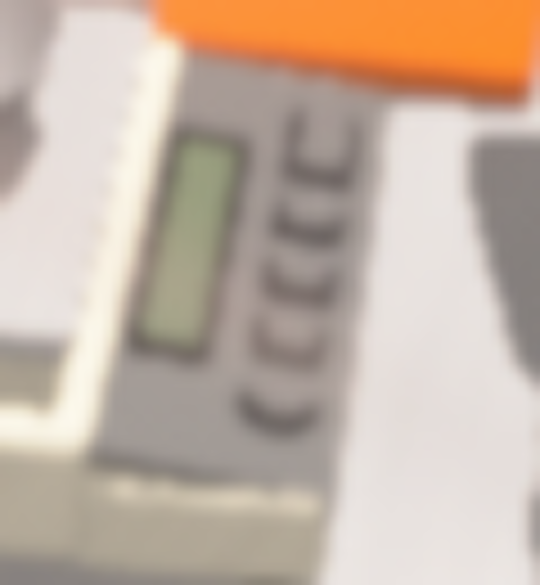

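View pics/s_on3.png

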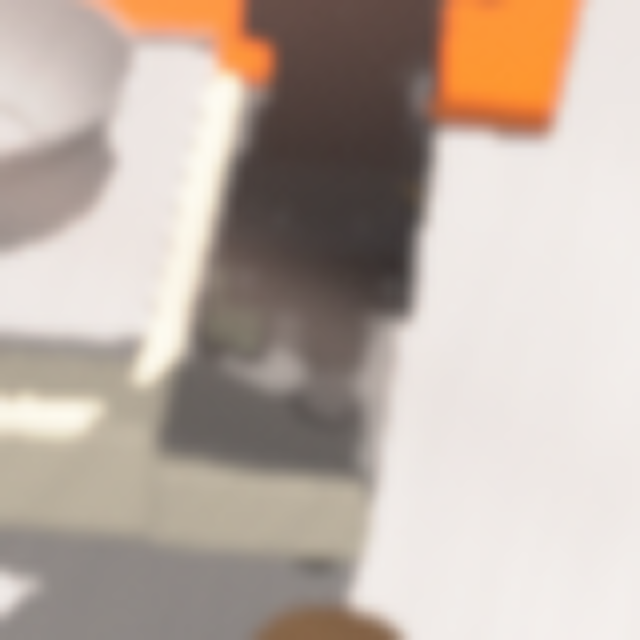

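```bash
python3 - <<'E'
from h import *
g=grab("side")
P=[[.460,-.170,.0493],[.480,-.170,.0493],[.47,-.182,.0493],[.47,-.17,.059],[.47,-.17,.069]]
print((proj(g,P)-[260,150])*8)
s=status.state();print(s["ft_force"],s["joint_efforts"],s["tcp_pos"])
crop(g,"s_on4",280,175,325,210,16)
f=grab("top"); crop(f,"t_on4",300,150,460,270,5)
E
```

```text
[[342.70017793 421.80834651]
 [292.19652769 415.35326433]
 [322.68670441 401.07945886]
 [318.21589258 398.34506646]
 [319.04348403 377.2998766 ]]
[0.1867376  0.14249153 0.33527312] [-3.08457813e-03 -5.32991982e+01 -1.51750642e+01  4.31626523e-02
 -5.12445113e-02  4.82342784e-06] [ 0.47010972 -0.18220485  0.04931767]
```

View pics/s_on4.png

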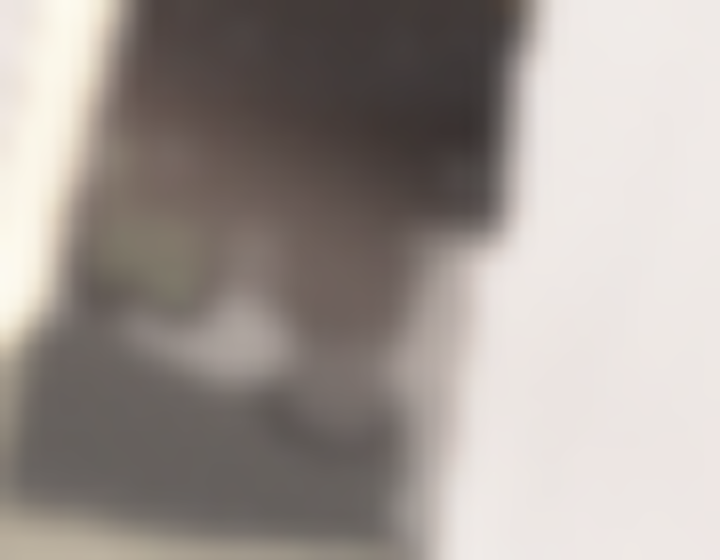

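View pics/t_on4.png

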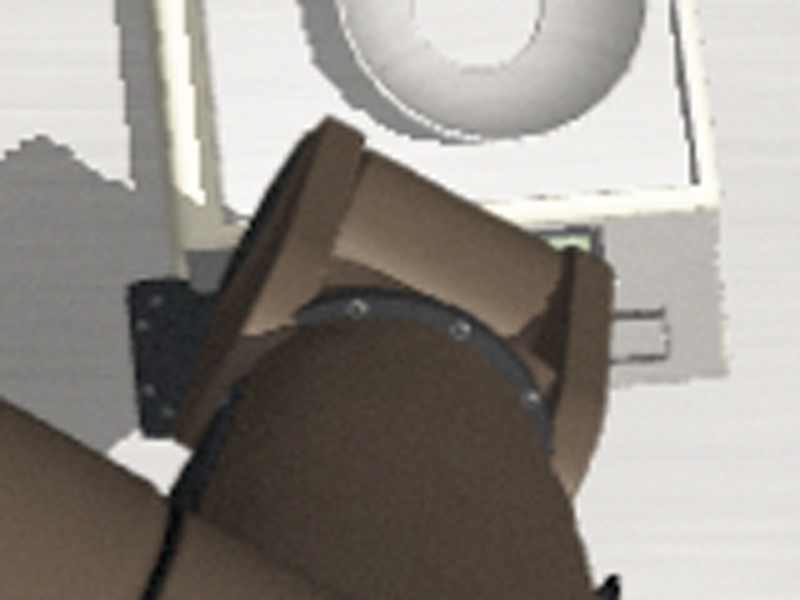

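```bash
python3 - <<'E'
from h import *
f=grab("top"); g=grab("side")
K=lambda x,y:(325+(x+.5)/6-.5,180+(y+.5)/6-.5)
S=lambda x,y:(270+(x+.5)/9-.5,155+(y+.5)/9-.5)
for n,a,b in [("on",(190,262),(285,395)),("lcd near-left corner",(228,188),(205,355)),("lcd backleft",(222,122),(130,345)),("lcd frontright",(572,160),(240,135)),("tare",(600,225),(322,150)),("housing front left",(92,322),(325,490)),("a",(286,252),(290,340))]:
    print(n,tri(f,K(*a),g,S(*b)))
E
```

```text
on (array([ 0.46862178, -0.18220585,  0.05607114]), np.float64(0.0023430737037750432))
lcd near-left corner (array([ 0.49971494, -0.19877863,  0.05707324]), np.float64(0.0015209238160292435))
lcd backleft (array([ 0.52678216, -0.19681358,  0.0587567 ]), np.float64(0.0024129912525954924))
lcd frontright (array([ 0.51203155, -0.34501374,  0.05836387]), np.float64(0.001933908004180213))
tare (array([ 0.48390078, -0.35960043,  0.04687987]), np.float64(0.0015949650818422925))
housing front left (array([ 0.44609647, -0.14174938,  0.04770905]), np.float64(0.000568700267880743))
a (array([ 0.47334672, -0.22363229,  0.05067777]), np.float64(0.0015486975495562687))
```

The triangulated key top is at z of about 0.055, yet there is no contact at TCP z 0.049. The closed fingertips may end above the nominal TCP, so I continue down in 1 mm steps and watch the force.

```bash

python3 -m crank '[[[0,0,1],0],[[0,0,0],0]]'|grep -E "pos|force|wid"
python3 -m crank '[[[0,0,1],0],[[0,0,0],0]]'|grep -E "pos|force|wid"
```

```text
tcp_pos: [0.4701, -0.1822, 0.0482]
ft_force: [1.1, 0.4, 1.0]
gripper_width: 0.0006
tcp_pos: [0.4701, -0.1822, 0.0472]
ft_force: [0.2, 0.5, -0.7]
gripper_width: 0.0007
```

```bash

python3 -m crank '[[[0,0,1],0],[[0,0,0],0]]'|grep -E "pos|force|wid"
python3 - <<'E'
from h import *
F=[]
for i in range(4):
    g=grab("side");F.append(status.state()["ft_force"])
print(np.mean(F,0),np.std(F,0))
crop(g,"s_on5",280,165,325,210,14)
E
```

```text
tcp_pos: [0.4701, -0.1822, 0.0463]
ft_force: [-1.1, 1.3, -0.4]
gripper_width: 0.0006
[0.03811069 0.01298561 0.10639614] [0.61218456 0.41175142 0.58334785]
```

View pics/s_on5.png

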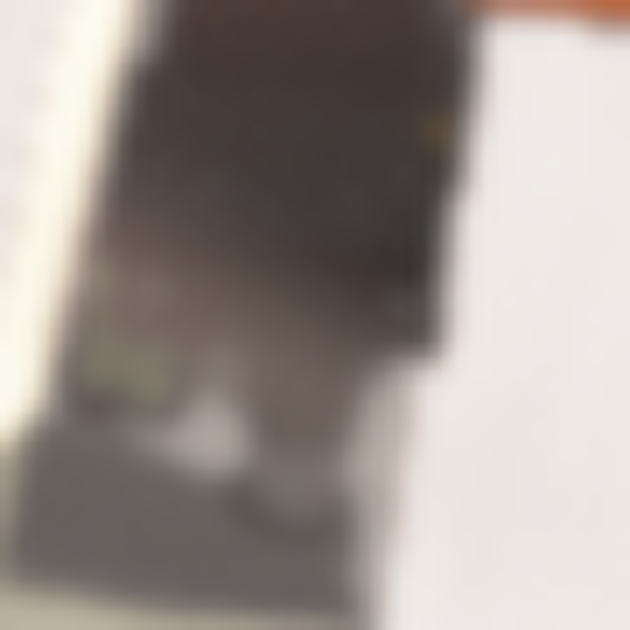

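The round key is still up at side view (301,200), with the fingertip just above it at row 197.5, so the real tips end above the reported TCP. I keep stepping down.

```bash

python3 -m crank '[[[0,0,1],0],[[0,0,0],0],[[0,0,0],0]]'|grep -E "pos|force"
python3 -m crank '[[[0,0,1],0],[[0,0,0],0],[[0,0,0],0]]'|grep -E "pos|force"
python3 -m crank '[[[0,0,1],0],[[0,0,0],0],[[0,0,0],0]]'|grep -E "pos|force"
```

```text
tcp_pos: [0.4701, -0.1822, 0.0453]
ft_force: [0.3, 0.1, 0.7]
tcp_pos: [0.4701, -0.1822, 0.0443]
ft_force: [0.2, -0.0, -0.4]
tcp_pos: [0.4701, -0.1822, 0.0433]
ft_force: [-0.7, -0.2, -0.6]
```

```bash
python3 - <<'E'
from h import *
s=status.state();p=np.array(s["tcp_pos"]);R=np.array(s["orientation"])
g=grab("side","s_full")
def P(x,y,z): return p+R@np.array([x,y,z])/1000
L=[("tip",P(0,0,0)),("tip near",P(-12,10,0)),("tip near",P(-12,-10,0)),("body",P(-90,37,-78)),("body",P(-90,-37,-78)),("body2",P(-37,90,-78)),("body2",P(-37,-90,-78)),("bodyfar",P(90,37,-78))]
for n,q in L: print(n,q.round(3),proj(g,q))
crop(g,"s_full2",230,90,390,210,5)
E
```

```text
tip [ 0.47  -0.182  0.043] [[300.24508736 201.63459976]]
tip near [ 0.459 -0.171  0.043] [[303.07894498 204.11289684]]
tip near [ 0.479 -0.169  0.043] [[296.71480656 203.60419334]]
body [ 0.426 -0.095  0.121] [[311.12703594 198.79460841]]
body [ 0.5   -0.09   0.121] [[285.4824262  196.77782489]]
body2 [ 0.377 -0.153  0.121] [[330.29747681 189.89923172]]
body2 [ 0.557 -0.138  0.121] [[270.00613546 185.29005202]]
bodyfar [ 0.441 -0.275  0.121] [[315.0952466 166.5239145]]
```

View pics/s_full2.png

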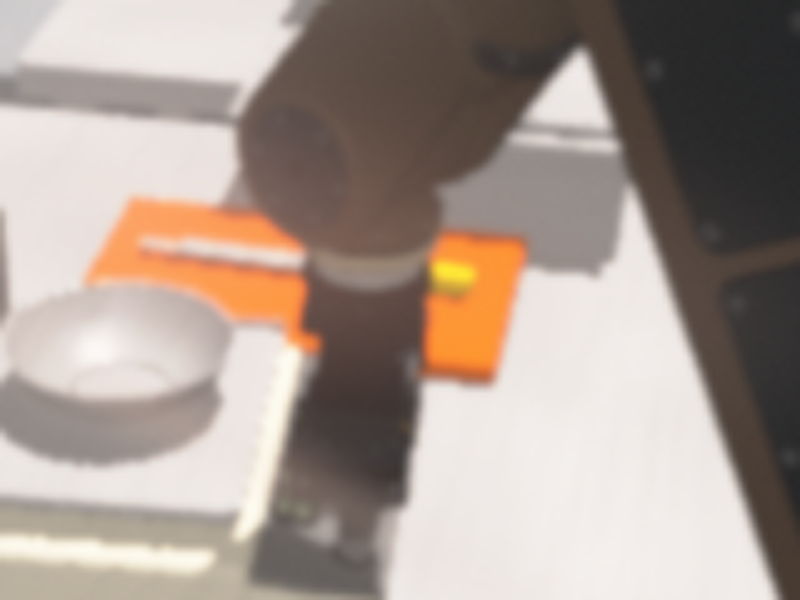

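View pics/s_full.png

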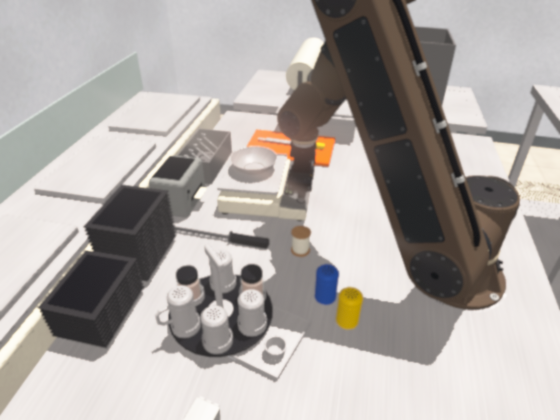

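```bash

python3 -m crank '[[[0,0,1],0],[[0,0,0],0],[[0,0,0],0]]'|grep -E "pos|force"
python3 -m crank '[[[0,0,1],0],[[0,0,0],0],[[0,0,0],0]]'|grep -E "time|pos|force"
python3 -m crank '[[[0,0,1],0],[[0,0,0],0],[[0,0,0],0]]'|grep -E "time|pos|force"
```

```text
tcp_pos: [0.4701, -0.1822, 0.0423]
ft_force: [0.3, -0.2, 0.3]
time: 8.45
tcp_pos: [0.4701, -0.1822, 0.0413]
ft_force: [-0.4, 0.6, -0.3]
time: 8.82
tcp_pos: [0.4702, -0.1822, 0.0404]
ft_force: [0.2, -1.3, 1.0]
```

```bash

python3 -m crank '[[[0,0,1],0],[[0,0,0],0],[[0,0,0],0]]'|grep -E "pos|force"
python3 -m crank '[[[0,0,1],0],[[0,0,0],0],[[0,0,0],0]]'|grep -E "time|pos|force"
python3 -m crank '[[[0,0,1],0],[[0,0,0],0],[[0,0,0],0]]'|grep -E "time|pos|force"
python3 - <<'E'
from h import *
g=grab("side")
crop(g,"s_on6",280,165,325,210,14)
E
```

```text
tcp_pos: [0.4702, -0.1822, 0.0394]
ft_force: [1.4, 0.1, 1.7]
time: 9.57
tcp_pos: [0.4703, -0.1823, 0.0384]
ft_force: [1.4, -0.5, 2.6]
time: 9.95
tcp_pos: [0.4702, -0.1823, 0.0374]
ft_force: [1.2, 0.1, 2.4]
```

View pics/s_on6.png

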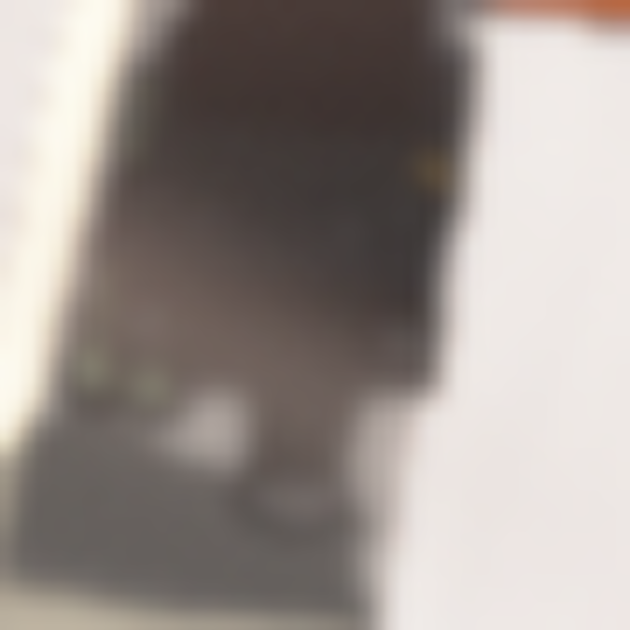

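Contact began near TCP z 0.040, so the closed tips sit about 16–18 mm above the reported TCP. The side crop shows the tip on the round key at (295,480). I finish the press.

```bash

python3 -m crank '[[[0,0,1],0],[[0,0,0],0],[[0,0,0],0]]'|grep -E "pos|force"
python3 -m crank '[[[0,0,1],0],[[0,0,0],0],[[0,0,0],0]]'|grep -E "pos|force"
python3 -m crank '[[[0,0,1],0],[[0,0,0],0],[[0,0,0],0]]'|grep -E "time|pos|force"
```

```text
tcp_pos: [0.4702, -0.1822, 0.0364]
ft_force: [2.5, -0.6, 3.9]
tcp_pos: [0.4702, -0.1823, 0.0354]
ft_force: [2.0, -0.1, 4.2]
time: 11.12
tcp_pos: [0.4703, -0.1823, 0.0349]
ft_force: [1.2, 0.5, 12.0]
```

It bottomed at 12 N after about 5 mm of travel, so the on key is fully pressed. I lift and check, then go to tare.

```bash

python3 -m crank '[[[0,0,-10],0],[[0,0,-30],0],[[0,0,0],0]]'
python3 to.py 0.4835 -0.3557 0.075 -1.49
```

```text
time: 11.5
tcp_pos: [0.4703, -0.1823, 0.0757]
orientation: [[0.081, -0.997, 0.001], [-0.997, -0.081, -0.001], [0.001, -0.001, -1.0]]
ft_force: [-0.5, 0.5, 0.3]
gripper_width: 0.0004
t 11.5 tcp [ 0.4703 -0.1823  0.0757] th -1.4899 F [-0.47  0.48  0.34] q [-0.5   0.49  1.98 -0.    0.68  0.99] w 0.0004
shift mm [173.9   0.9   0.8]
roll 0.0001
```

```bash

python3 -m crank '[[[20,0,0],0],[[40,0,0],0],[[45,0,0],0],[[40,1,0],0],[[29,0,0],0],[[0,0,0],0]]'
python3 to.py 0.4835 -0.3557 0.045 -1.49
python3 - <<'E'
from h import *
g=grab("side")
crop(g,"s_t1",260,120,350,210,7)
E
```

```text
time: 12.25
tcp_pos: [0.4823, -0.3581, 0.0729]
orientation: [[0.078, -0.997, -0.001], [-0.997, -0.078, 0.001], [-0.001, 0.001, -1.0]]
ft_force: [-0.7, 0.5, -1.0]
gripper_width: 0.0003
t 12.25 tcp [ 0.4823 -0.3581  0.0729] th -1.4925 F [-0.72  0.55 -1.03] q [-0.75  0.6   1.74 -0.    0.81  0.74] w 0.0003
shift mm [-2.2 -1.4 27.9]
roll -0.0025
```

View pics/s_t1.png

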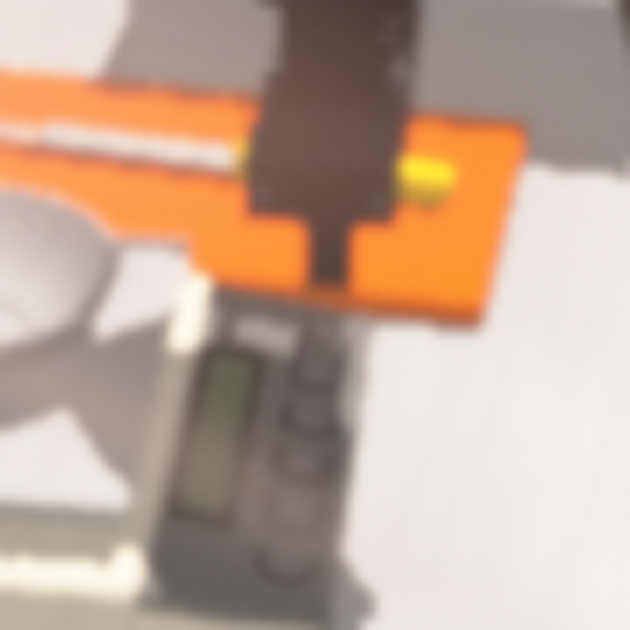

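The tip at side view (307,161) stands above the tare key, and all the other keys are free in front of it. I descend.

```bash

python3 -m crank '[[[-1,-1,15],0],[[0,0,14],0],[[0,0,0],0]]'|grep -E "pos|force"
python3 -m crank '[[[0,0,2],0],[[0,0,2],0],[[0,0,0],0]]'|grep -E "pos|force"
python3 -m crank '[[[0,0,1],0],[[0,0,1],0],[[0,0,0],0]]'|grep -E "time|pos|force"
```

```text
tcp_pos: [0.4836, -0.3536, 0.0437]
ft_force: [-1.1, 0.8, 1.1]
tcp_pos: [0.4842, -0.3546, 0.0415]
ft_force: [0.5, -0.5, -0.4]
time: 13.42
tcp_pos: [0.4842, -0.3547, 0.0395]
ft_force: [-0.3, 0.1, 1.8]
```

```bash

python3 -m crank '[[[0,0,1],0],[[0,0,1],0],[[0,0,0],0]]'|grep -E "pos|force"
python3 -m crank '[[[0,0,1],0],[[0,0,0.5],0],[[0,0,0],0]]'|grep -E "time|pos|force"
python3 -m crank '[[[0,0,0.5],0],[[0,0,0.5],0],[[0,0,0],0]]'|grep -E "time|pos|force"
```

```text
tcp_pos: [0.4844, -0.3548, 0.0375]
ft_force: [2.2, 0.7, 3.8]
time: 14.18
tcp_pos: [0.4843, -0.3548, 0.0359]
ft_force: [3.0, 0.4, 3.1]
time: 14.55
tcp_pos: [0.4843, -0.3548, 0.0351]
ft_force: [2.8, -0.4, 6.3]
```

```bash

python3 -m crank '[[[0,0,0.7],0],[[0,0,0],0],[[0,0,0],0]]'|grep -E "time|pos|force"
python3 - <<'E'
from h import *
g=grab("side")
crop(g,"s_t2",260,120,350,210,7)
E
```

```text
time: 14.92
tcp_pos: [0.4844, -0.3548, 0.0348]
ft_force: [1.8, 1.6, 11.2]
```

View pics/s_t2.png

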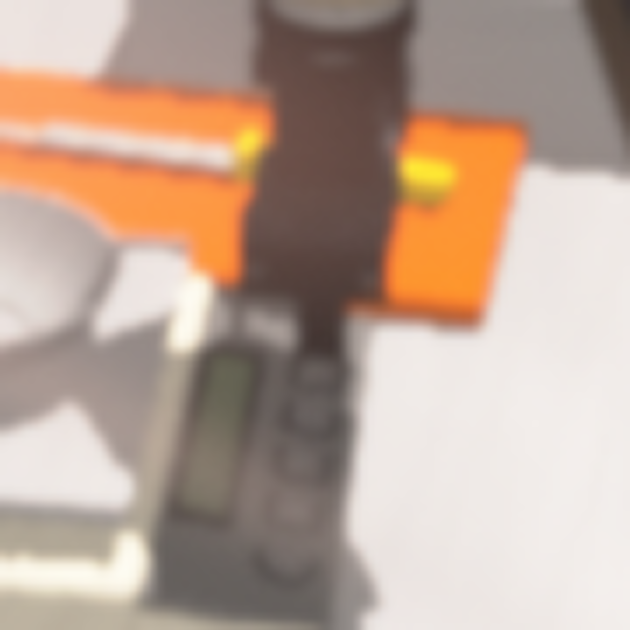

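Tare bottomed at 11 N with the tip on the wide key, and the other keys look up. I lift, open, roll and travel to the carousel.

```bash

python3 -m crank '[[[0,0,-10],0],[[0,0,-35],0],[[0,0,-55],0],[[0,0,-60],0],[[0,0,-60],0],[[0,0,-35],0],[[0,0,0],-0.1],[[0,0,0],-0.17]]'
python3 -m crank '[[[0,0,0],-0.18],[[0,0,0],-0.18],[[0,0,0],-0.18],[[0,0,0],-0.18],[[0,0,0],-0.18],[[0,0,0],-0.18],[[0,0,0],-0.18],[[0,0,0],-0.18]]' 0
python3 -m crank '[[[0,0,0],-0.18],[[0,0,0],-0.18],[[0,0,0],-0.18],[[0,0,0],0]]' 
python3 to.py 0.586 0.271 0.29 0.785
```

```text
time: 15.98
tcp_pos: [0.4834, -0.3543, 0.2893]
orientation: [[0.348, -0.938, -0.001], [-0.938, -0.348, 0.0], [-0.001, 0.001, -1.0]]
ft_force: [-0.5, -0.4, -0.2]
gripper_width: 0.0004
time: 16.98
tcp_pos: [0.4834, -0.3543, 0.2888]
orientation: [[0.975, 0.224, -0.002], [0.224, -0.975, 0.001], [-0.002, -0.001, -1.0]]
ft_force: [0.4, 0.2, 0.4]
gripper_width: 0.075
time: 17.48
tcp_pos: [0.4835, -0.3544, 0.2888]
orientation: [[0.726, 0.688, -0.001], [0.688, -0.726, 0.001], [-0.0, -0.001, -1.0]]
ft_force: [-0.2, -0.4, 0.1]
gripper_width: 0.0952
t 17.475 tcp [ 0.4835 -0.3544  0.2888] th 0.7586 F [-0.17 -0.36  0.09] q [-0.74  0.38  1.49 -0.    1.28 -1.5 ] w 0.0952
shift mm [ 504.6 -383.4   -0.8]
roll -0.0264
```

```bash

python3 -m crank '[[[16,-12,0],0],[[32,-24,0],0],[[42,-32,0],0],[[42,-32,0],0],[[42,-32,0],0],[[42,-32,0],0],[[42,-32,0],0],[[42,-32,0],0]]' | head -2
python3 -m crank '[[[42,-32,0],-0.026],[[42,-32,0],0],[[42,-32,0],0],[[40,-30,0],0],[[24,-18,0],0],[[12,-10,0],0],[[0,0,0],0]]' 
python3 to.py 0.586 0.271 0.29 0.785
python3 - <<'E'
from h import *
g=grab("side","s_c1");f=grab("top","t_c1")
crop(g,"s_c1c",140,170,320,350,4)
E
```

```text
time: 18.48
tcp_pos: [0.5437, 0.0201, 0.2893]
time: 19.35
tcp_pos: [0.5789, 0.2695, 0.2889]
orientation: [[0.707, 0.708, -0.001], [0.708, -0.707, -0.0], [-0.001, -0.0, -1.0]]
ft_force: [-0.7, -0.1, 0.5]
gripper_width: 0.0951
t 19.35 tcp [0.5789 0.2695 0.2889] th 0.7861 F [-0.66 -0.09  0.45] q [ 0.33  0.44  1.39 -0.    1.31 -0.45] w 0.0951
shift mm [ 6.1  3.9 -1.1]
roll 0.0011
```

View pics/s_c1c.png

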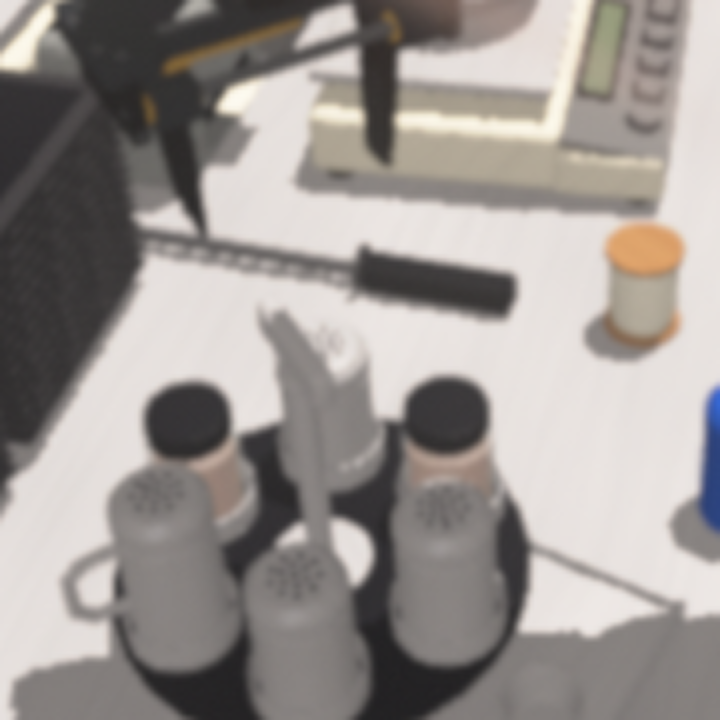

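View pics/t_c1.png

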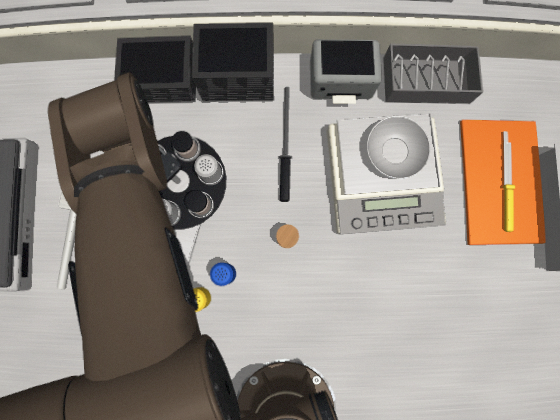

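```bash
python3 - <<'E'
from h import *
g=grab("side")
for z in(.289,.299,.309,.319):
  print(z,proj(g,[[.579+.035,.2695+.035,z],[.579-.035,.2695-.035,z],[.579,.2695,z]]).round(1).tolist())
print("bar",proj(g,[[.586,.271,.2],[.6066,.243,.212],[.5576,.2914,.212],[.586,.271,.212]]).round(1).tolist())
E
grep -n "" /dev/null
```

```text
0.289 [[189.6, 232.7], [234.2, 216.0], [212.4, 224.2]]
0.299 [[188.9, 228.7], [233.9, 212.2], [211.9, 220.3]]
0.309 [[188.3, 224.8], [233.6, 208.3], [211.5, 216.3]]
0.319 [[187.6, 220.7], [233.2, 204.3], [211.0, 212.3]]
bar [[212.9, 256.5], [207.7, 242.5], [222.2, 260.9], [212.4, 252.4]]
```

In the side view, the open tips at (191,228) and (237,210) straddle the bar direction and again read about 12–15 mm above the reported TCP. I lower to TCP z 0.17, so the tips sit at about 0.185, which clears the lids at 0.14 either way.

```bash

python3 -m crank '[[[7,5,0],0],[[0,0,30],0],[[0,0,40],0],[[0,0,30],0],[[0,0,17],0],[[0,0,0],0]]' 
python3 to.py 0.586 0.271 0.17 0.785
python3 - <<'E'
from h import *
g=grab("side")
crop(g,"s_c2",140,190,290,340,5)
E
```

```text
time: 20.25
tcp_pos: [0.5882, 0.2699, 0.1714]
orientation: [[0.707, 0.707, -0.001], [0.707, -0.707, -0.001], [-0.001, -0.0, -1.0]]
ft_force: [-0.1, -0.8, -0.5]
gripper_width: 0.0955
t 20.25 tcp [0.5882 0.2699 0.1714] th 0.7854 F [-0.09 -0.82 -0.51] q [ 0.33  0.55  1.53 -0.    1.07 -0.46] w 0.0955
shift mm [-0.8 -2.4  1.4]
roll 0.0004
```

View pics/s_c2.png

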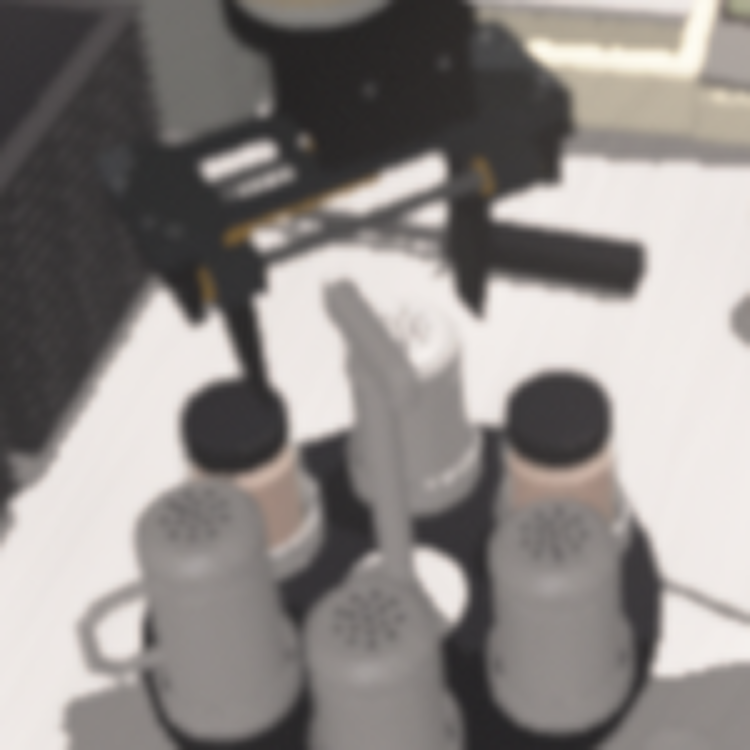

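The fingers straddle the T bar, with tips at (191,267) and (236,253) and the bar middle near (215,257). Nothing else is between them. I lower 7 mm and close.

```bash

python3 -m crank '[[[-1,-2,7],0],[[0,0,0],0]]' 
python3 -m crank '[[[0,0,0],0],[[0,0,0],0],[[0,0,0],0],[[0,0,0],0],[[0,0,0],0],[[0,0,0],0],[[0,0,0],0],[[0,0,0],0]]' 1 20
python3 to.py 0.586 0.271 0.17 0.785
python3 - <<'E'
from h import *
F=[]
for i in range(4):
    g=grab("side");F.append(status.state()["ft_force"])
print(np.mean(F,0))
crop(g,"s_c3",140,190,290,340,5)
E
```

```text
time: 20.55
tcp_pos: [0.5858, 0.2711, 0.1654]
orientation: [[0.707, 0.708, 0.0], [0.708, -0.707, 0.0], [0.0, 0.0, -1.0]]
ft_force: [-0.3, 0.0, 1.2]
gripper_width: 0.095
time: 21.55
tcp_pos: [0.5865, 0.2714, 0.1652]
orientation: [[0.707, 0.707, 0.001], [0.707, -0.707, 0.001], [0.002, 0.0, -1.0]]
ft_force: [2.7, 3.0, -1.9]
gripper_width: 0.0247
t 21.55 tcp [0.5865 0.2714 0.1652] th 0.7859 F [ 2.66  3.05 -1.91] q [ 0.33  0.55  1.54  0.    1.05 -0.45] w 0.0247
shift mm [-0.6 -0.  -4.8]
roll 0.0009
[ 3.67116869  3.65842373 -2.12461475]
```

View pics/s_c3.png

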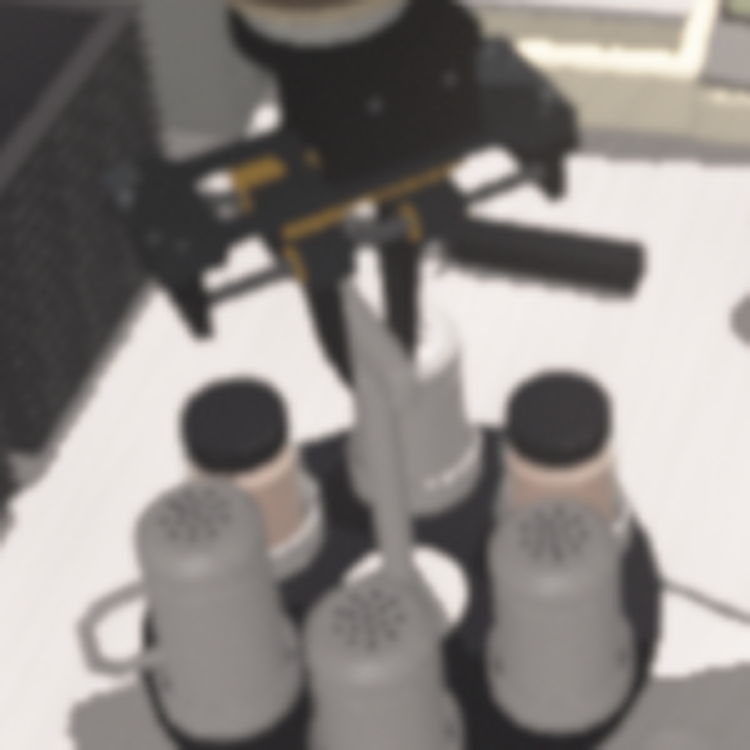

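```bash

python3 to.py 0.586 0.271 0.17 0.785
python3 -m crank '[[[0,0,0],0],[[0,0,0],0],[[0,0,0],0],[[0,0,0],0]]' 
python3 - <<'E'
from h import *
g=grab("side")
crop(g,"s_c4",180,210,250,280,10)
print(status.state()["torque"])
E
```

```text
t 21.75 tcp [0.5865 0.2714 0.1652] th 0.786 F [ 3.86  3.48 -1.88] q [ 0.33  0.55  1.54  0.    1.05 -0.45] w 0.0245
shift mm [-0.6 -0.  -4.8]
roll 0.001
time: 22.25
tcp_pos: [0.5865, 0.2714, 0.1651]
orientation: [[0.707, 0.708, 0.001], [0.708, -0.707, 0.001], [0.001, 0.0, -1.0]]
ft_force: [3.9, 4.3, -1.8]
gripper_width: 0.0246
[ 0.75953299 -0.82716435  0.03348474]
```

View pics/s_c4.png

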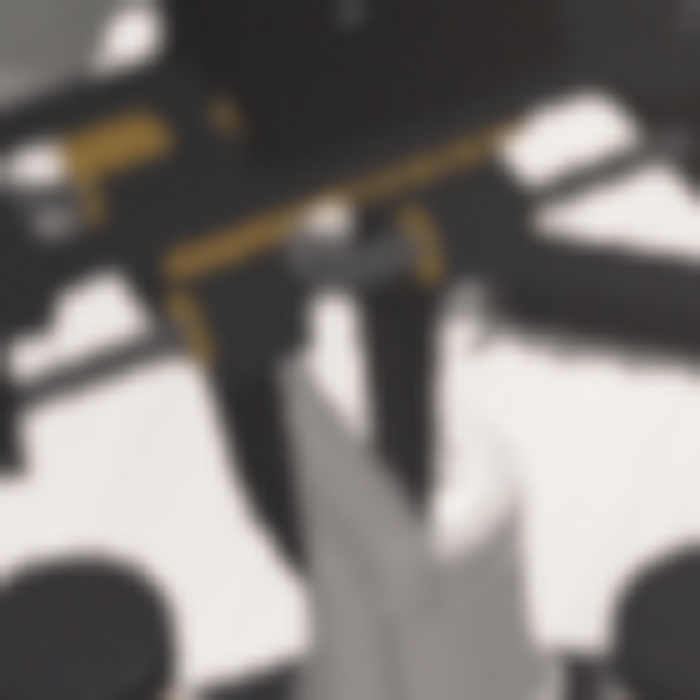

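The width stays at 24.6 mm and the bar pushes the tool about 5.5 N along tool +x. Only one finger is touching, so the grip centre is about 5 mm short along tool x. I shift +5 mm.

```bash

python3 -m crank '[[[2,0,0],0],[[0,0,0],0],[[0,0,0],0]]' |grep -E "pos|forc|wid"
python3 -m crank '[[[3,0,0],0],[[0,0,0],0],[[0,0,0],0],[[0,0,0],0]]' |grep -E "time|pos|forc|wid"
```

```text
tcp_pos: [0.5865, 0.2715, 0.1651]
ft_force: [-3.4, -3.9, 3.0]
gripper_width: 0.0247
time: 23.18
tcp_pos: [0.5865, 0.2717, 0.1649]
ft_force: [-13.3, -15.1, 7.9]
gripper_width: 0.0244
```

The TCP didn't move and the force reversed to -20 N, so both pads already hold firmly. I back off to null the side force, then turn gently and check that the turntable follows.

```bash

python3 -m crank '[[[-4,0,0],0],[[0,0,0],0],[[0,0,0],0]]' |grep -E "pos|forc|wid"
python3 -m crank '[[[0,0,0],-0.03],[[0,0,0],-0.06],[[0,0,0],-0.06],[[0,0,0],-0.04],[[0,0,0],-0.01],[[0,0,0],0],[[0,0,0],0]]'
python3 - <<'E'
from h import *
print(status.state()["torque"])
g=grab("side")
crop(g,"s_c5",140,190,290,340,5)
E
```

```text
tcp_pos: [0.5865, 0.2715, 0.165]
ft_force: [-1.8, -1.0, 0.4]
gripper_width: 0.0248
time: 24.42
tcp_pos: [0.5867, 0.2718, 0.1651]
orientation: [[0.552, 0.834, 0.0], [0.834, -0.552, 0.0], [0.0, 0.0, -1.0]]
ft_force: [-0.1, 0.6, -0.8]
gripper_width: 0.0246
[ 0.01936915 -0.04794183  0.01086626]
```

View pics/s_c5.png

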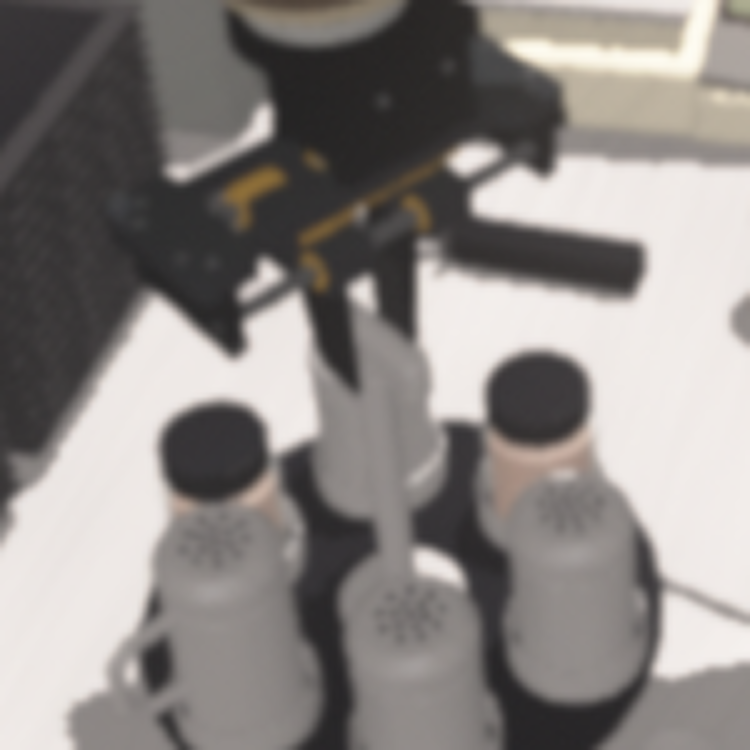

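The turntable follows the grip: the dredger moved to side view (182,300), and side force is under 1 N. I turn most of the rest, then check.

```bash

python3 -m crank '[[[0,0,0],-0.04],[[0,0,0],-0.08],[[0,0,0],-0.12],[[0,0,0],-0.12],[[0,0,0],-0.12],[[0,0,0],-0.12],[[0,0,0],-0.12],[[0,0,0],-0.12]]'
python3 -m crank '[[[0,0,0],-0.12],[[0,0,0],-0.12],[[0,0,0],-0.12],[[0,0,0],-0.12],[[0,0,0],-0.12],[[0,0,0],-0.12],[[0,0,0],-0.08],[[0,0,0],-0.04]]'
python3 -m crank '[[[0,0,0],0],[[0,0,0],0]]'
python3 to.py 0.5865 0.2715 0.165 2.86
python3 - <<'E'
from h import *
g=grab("side")
crop(g,"s_c6",140,190,320,370,4)
f=grab("top"); crop(f,"t_c6",80,110,250,270,4)
E
```

```text
time: 25.48
tcp_pos: [0.5869, 0.2731, 0.1651]
orientation: [[-0.256, 0.967, 0.001], [0.967, 0.256, 0.002], [0.002, 0.002, -1.0]]
ft_force: [1.0, 8.9, -4.2]
gripper_width: 0.0243
time: 26.48
tcp_pos: [0.586, 0.2741, 0.165]
orientation: [[-0.89, 0.456, -0.0], [0.456, 0.89, 0.004], [0.002, 0.003, -1.0]]
ft_force: [-3.4, 13.4, -2.2]
gripper_width: 0.0247
time: 26.72
tcp_pos: [0.586, 0.2741, 0.1651]
orientation: [[-0.889, 0.458, -0.0], [0.458, 0.889, 0.004], [0.002, 0.003, -1.0]]
ft_force: [-4.0, 13.1, -2.9]
gripper_width: 0.0246
t 26.725 tcp [0.586  0.2741 0.1651] th 2.666 F [-4.03 13.06 -2.89] q [ 0.33  0.55  1.54  0.    1.06 -2.33] w 0.0246
shift mm [-1.6 -2.1  0.1]
roll -0.194
```

View pics/s_c6.png

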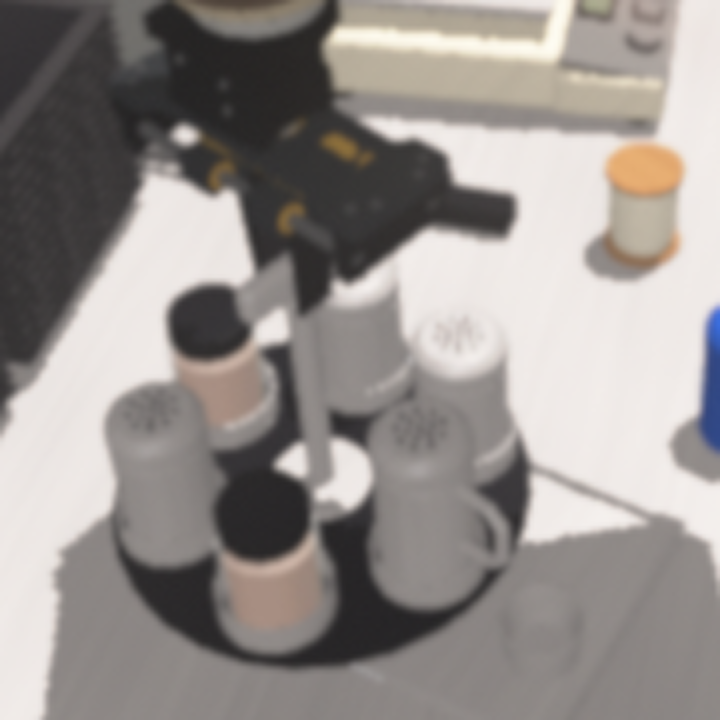

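View pics/t_c6.png

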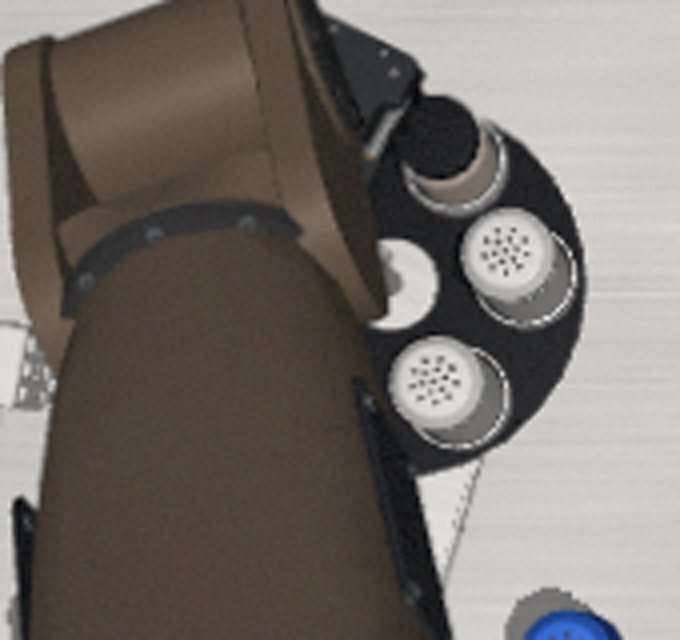

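```bash

python3 - <<'E'
from h import *
g=grab("side");f=grab("top")
S=lambda x,y:(140+(x+.5)/4-.5,190+(y+.5)/4-.5)
T=lambda x,y:(80+(x+.5)/4-.5,110+(y+.5)/4-.5)
A=np.array([.586,.271])
d=onz(g,S(420,430),.134)[:2]-A;print("dredger",d,np.linalg.norm(d),np.arctan2(d[1],d[0]))
for n,p,z,o in[("jar top",(440,138),.108,4),("sh",(508,255),.117,3),("sh2",(435,382),.117,2)]:
    d=onz(f,T(*p),z)[:2]-A;a=np.arctan2(d[1],d[0]);print(n,np.linalg.norm(d),a,[(a+k*np.pi/3) for k in range(1,5)])
E
```

```text
dredger [-0.07840804  0.0399241 ] 0.08798723811214094 2.670625076711872
jar top 0.08726673311580836 -0.5266451755427163 [np.float64(0.5205523756538813), np.float64(1.567749926850479), np.float64(2.614947478047077), np.float64(3.6621450292436744)]
sh 0.08827932286117346 -1.5656960568275542 [np.float64(-0.5184985056309566), np.float64(0.5286990455656411), np.float64(1.575896596762239), np.float64(2.6230941479588363)]
sh2 0.0885737282982498 -2.5996341278772377 [np.float64(-1.55243657668064), np.float64(-0.5052390254840424), np.float64(0.5419585257125554), np.float64(1.5891560769091528)]
```

The dredger bearing is about 2.65 against a target of 2.857. I turn the remaining 0.20 and relieve the 13 N side force.

```bash

python3 -m crank '[[[1.5,1.5,0],0],[[0,0,0],-0.05],[[0,0,0],-0.07],[[0,0,0],-0.05],[[0,0,0],-0.03],[[0,0,0],0],[[0,0,0],0]]'
python3 to.py 0.5865 0.2715 0.165 2.86
```

```text
time: 27.8
tcp_pos: [0.5857, 0.2744, 0.165]
orientation: [[-0.962, 0.272, -0.0], [0.272, 0.962, 0.001], [0.001, 0.001, -1.0]]
ft_force: [-1.2, 4.6, -1.9]
gripper_width: 0.0245
t 27.8 tcp [0.5857 0.2744 0.165 ] th 2.8658 F [-1.18  4.56 -1.9 ] q [ 0.34  0.55  1.53  0.    1.06 -2.53] w 0.0245
shift mm [-1.6 -2.6  0. ]
roll 0.0058
```

```bash

python3 -m crank '[[[0,0.5,0],0],[[0,0,0],0],[[0,0,0],0],[[0,0,0],0]]' - 30
python3 - <<'E'
from h import *
g=grab("side","s_fin");f=grab("top","t_fin")
crop(g,"s_c7",140,190,320,370,4); crop(f,"t_c7",80,110,250,270,4)
E
```

```text
time: 28.3
tcp_pos: [0.5857, 0.2744, 0.165]
orientation: [[-0.962, 0.272, -0.001], [0.272, 0.962, 0.0], [0.001, -0.0, -1.0]]
ft_force: [-4.5, 3.9, -0.9]
gripper_width: 0.024
```

View pics/s_c7.png

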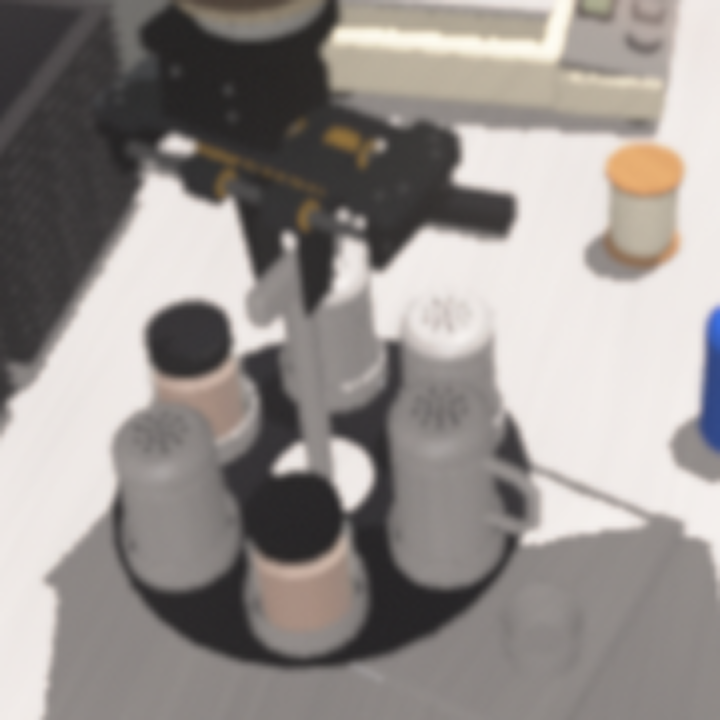

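View pics/t_c7.png

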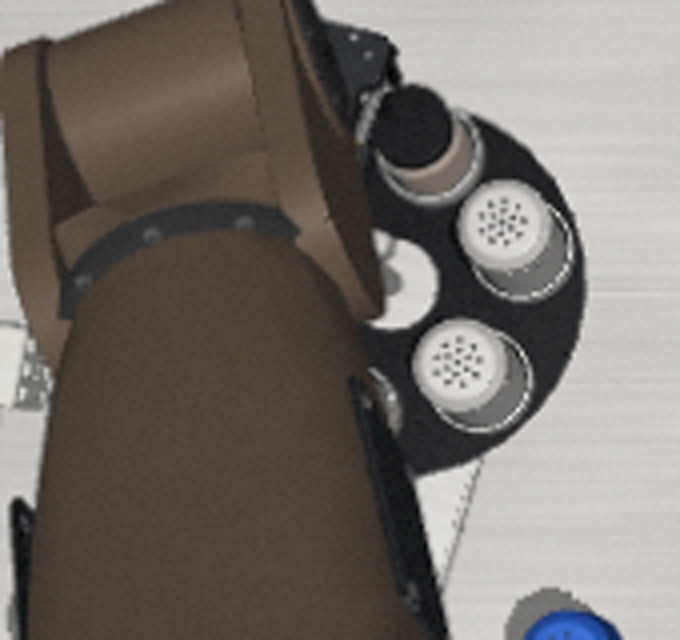

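View pics/t_fin.png

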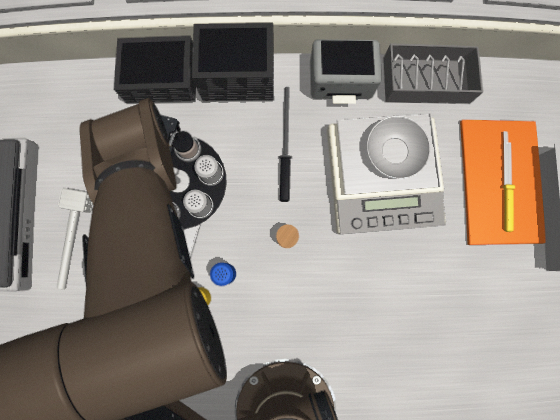

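```bash

python3 - <<'E'
from h import *
g=grab("side");f=grab("top")
S=lambda x,y:(140+(x+.5)/4-.5,190+(y+.5)/4-.5)
T=lambda x,y:(80+(x+.5)/4-.5,110+(y+.5)/4-.5)
A=np.array([.586,.271]);yaw=-.285
for n,d,o in[("dredger",onz(g,S(440,405),.134),0),("jar",onz(f,T(412,125),.108),3),("sh",onz(f,T(503,225),.117),2),("sh2",onz(f,T(460,364),.117),1)]:
    d=d[:2]-A;a=np.arctan2(d[1],d[0])-o*np.pi/3;a=a%(2*np.pi);b=a-(np.pi+yaw)
    print(n,np.linalg.norm(d).round(4),"bearing",a.round(3),"err",b.round(3),"lateral mm",(88*np.sin(b)).round(1))
s=status.state();print(s["time"],s["ft_force"],np.abs(s["joint_vel"]).max(),s["gripper_width"])
E
```

```text
dredger 0.0866 bearing 2.903 err 0.046 lateral mm 4.1
jar 0.0879 bearing 2.837 err -0.019 lateral mm -1.7
sh 0.087 bearing 2.836 err -0.021 lateral mm -1.8
sh2 0.0889 bearing 2.842 err -0.014 lateral mm -1.2
28.5 [-4.89433155  3.71243627 -0.2770282 ] 0.00171855652305651 0.023969283540940644
```

All estimates put the dredger within about 4 mm of the centre line. The arm is still and gripping, and bowl, cup, twine and steel are at their starting pixels. I hand in.

```bash
python3 -c "
from rig import ticket; print(ticket.hand_in())"
```

```text
the job is handed in; nothing more can be done
None
```

I pressed the on key, let it up, then pressed the wide tare key. I then turned the carousel about 2.08 rad by its T handle and handed in at about 28.5 s, still gripping the handle. No verdict was reported.

**Keys:** Each key bottomed after about 5 mm of travel, at 12 N (on) and 11 N (tare). I saw no sign of a square key being pressed, and all keys looked up at the end.

**Carousel:** The last camera estimates put the handled shaker between 2 mm one side and 4 mm the other of the centre line; the limit is 18 mm. The arm was motionless with a 30 N grip. All six jars looked upright in their wells. The bowl, cup, twine and honing steel looked unmoved by eye.

**Checks that disagreed:**
- **Fingertip height:** the real fingertips ended about 15 mm above the reported TCP. I found the keys by feeling for contact force instead.
- **Grip width:** the gripper read 24 mm on a bar given as 14 mm. The grip still held: the turntable followed the tool, and side forces were about 6 N at the end.
- **Dredger bearing:** the direct side-view reading differed from the one inferred from the other lids by about 0.06 rad, which is the spread quoted above.

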